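Change the sharpening corner over from the coarse to the finishing stone

TASK

Change the violin maker's sharpening corner over to fine honing: the thick coarse stone now in the rubber holder goes onto the slatted draining rack, the finishing stone on its wooden base goes from the plywood storage tray into the rubber holder, and the flattening plate with the bar handle goes from the rack into the storage tray. All three places are taken, so park one piece on the empty steel drip tray on the way. Set each piece down without dropping it, so that it ends lying flat, upright, lengthways and centred in its place, and leave the gouge, the finger plane and the oil bottle where they are.

Things in the scene. Friction and masses are not known exactly. Their poses are not given: they have to be found in the camera images.
- coarse: Coarse stone: a plain grey block 150 x 50 x 36 mm high (0.5 to 0.75 kg). Origin at the centre of its underside, x along its length, y across its 50 mm width, z up. At the start it lies in the rubber holder; it belongs on the draining rack.
- finishing: Finishing stone: a cream slab 136 x 50 x 14 mm glued on a dark wooden base 166 x 50 x 14 mm with a flat foot under each end, 28 mm high in all, its 50 mm sides flush (0.25 to 0.45 kg). Origin at the centre of the underside, x along its length, y across its width, z up. At the start it lies in the storage tray; it belongs in the rubber holder.
- lapper: Flattening plate: a steel plate 150 x 60 x 8 mm with a pale wooden bar handle above it, the bar 112 mm long (along x), 22 mm wide, from 22 to 38 mm above the underside, on two posts (0.35 to 0.6 kg). Grip it across the bar. Origin at the centre of the plate's underside, x along its length, z up. At the start it lies on the rack; it belongs in the storage tray.
- holder: Rubber stone holder, fixed: a dark moulded block 204 x 92 x 20 mm with a well 178 mm (x) by 70 mm (y) in its top. The floor of the well is 12 mm above the origin, the lip around it 20 mm. Origin at the centre of its underside on the bench, x along its length, z up.
- rack: Draining rack, fixed: seven pale wooden cross slats on two runners, 200 x 94 mm. The slats' tops are 28 mm above the origin; a cleat at each end rises to 36 mm, 180 mm clear between the cleats, long sides open. Origin at the centre of its underside on the bench, x along its length, z up.
- box: Storage tray, fixed: a shallow open plywood tray with cork lining and brass corners, 186 x 92 mm outside, 172 x 78 mm inside. The inner floor is 6 mm above the origin, the rim 15 mm. Origin at the centre of its underside on the bench, x along its length, z up.
- tray: Drip tray, fixed: a shallow bright steel tray, 210 x 112 mm outside, 204 x 106 mm inside, empty at the start: the free spot. Floor 2 mm above the origin, rim about 12 mm. Origin at the centre of its underside on the bench, x along its length, z up.
- gouge: Bystander: a gouge with a wooden handle, about 230 mm long and 26 mm high, lying loose beyond the stations. Origin on the bench near the handle's front end, x towards the edge.
- fingerplane: Bystander: a small brass finger plane, sole 56 x 28 mm, with a wooden tail handle, 36 mm high and about 125 mm long, standing loose beyond the stations. Origin at the centre of the sole, x to the toe.
- oilbottle: Bystander: a small brown honing-oil bottle, 48 mm across, 95 mm high, standing loose beyond the stations. Origin at the centre of its underside, z up.
Things that resemble listed ones, but are neither listed nor needed, are in the scene too. Of the things shaped like the box, the plywood one is meant.

How it is judged:
By the outcome, as a careful person would: the job done as asked, in the order asked, and still so for the second after the job is handed in, with the robot touching nothing.
It also fails if it takes over 120 s, if anything falls off the work surface, if the arm or the gripper's body presses on something with over 40 N, if the wrist force passes 120 N, or if a joint passes its speed limit or range.

ROBOT

A 7-joint arm with a two-finger parallel gripper is mounted at the origin on the work surface. World frame = base frame: x ahead of the robot, y to its left, z up, the work surface at z = 0. Lengths are in m, angles in rad, forces in N, time in s.
With the tool pointing down it reaches from about 0.425 to 0.975 m from the base axis. Payload 16.7 kg.
Tool frame: the origin (TCP) lies midway between the tips of the shut fingers; the grasp point (between the pads) lies 19 mm behind it; z points along the fingers, y is the line along which they close (so a half turn about z gives the same grasp; the last joint's range is limited). The gripper opens to 85 mm and grips with 20 to 120 N. Pads are 22 mm wide; open, the fingers measure 114 mm over their backs; the gripper's body (76 mm by 85 mm) begins 54 mm behind the grasp point. The pads swing forward as they close: fully open they stand 13 mm farther back than shut.
Start: joints at [-1.381, 0.426, 0.074, 1.606, -0.034, 1.111, -0.067], TCP at [0.225, 0.636, 0.194] pointing down, gripper open.
Joint ranges: [-2.85, 2.85], [-0.5, 2.14], [-1.23, 1.37], [0.21, 2.46], [-1.02, 4.16], [0.16, 2.05], [-2.73, 2.73]. Speed limits (rad/s): [1.89, 1.89, 2.39, 2.39, 3.01, 3.01, 3.01].

INTERFACE

Orientations are given as [roll, pitch, yaw] about the fixed x, y, z axes, in that order (R = Rz(yaw) Ry(pitch) Rx(roll)).
In Python, from plant import ctrl, viewer, ticket gives the robot as it stands.
- The arm moves only by the shell command python3 -m crank 'ROWS' [OPENING]. ROWS is JSON, a list that holds one entry, the list of rows, each a list of 6 numbers: the shift along the world's x, y, z in mm, then the turn, a rotation vector about the world's x, y, z in degrees. A call has 1 to 10 rows; each row shifts and turns the commanded pose from where the row before left it; what a row does not reach is not made up. A row lasts 1/12 s, in which the tool goes at most 41.7 mm and 7.16 degrees, less where a joint would pass 70% of its speed; a pose out of reach is approached as far as the arm can. A call with a gripper value outside its range is refused whole. OPENING is the closure, from -1 (fully open) to 1 (shut), set as the call begins (- or left out, the last holds). The fingers move at their own pace and stop on an object; the grip force is fixed at half the most. Time passes only in rows, so rows that do not move let the fingers close. It gives the time, the measured TCP pose, the force, the opening and the grip force at its end, in the units of the state.
- ctrl.observe(): the state, without advancing time (a new reading comes with each control period).
- viewer.get_image(name): name is "side" or "top" or "wrist"; returns a dict with "frame" (384x512x3 uint8, red, green, blue), "range_z" (384x512 float32, m along the optical axis (not along the pixel's ray), 0 where there is no reading), "camera_matrix" (3x3 intrinsics, pixels), "rvec" (rotation vector, rad) and "tvec" (3), from world to camera coordinates, as OpenCV has them. Camera axes: x right, y down, z forward; pixel columns grow to the right and rows downward; lengths in m; the calibration is good to about 2 mm. A picture is of the moment at which its call begins.
- ticket.close_job(): hands the job in; it is judged then, once.
The state is a dict: "time_s": time; "joint_positions": joint angles; "joint_vel": joint speeds; "effort": joint torques, N m; "tcp_pos": TCP position; "tool_rot": TCP orientation; "wrist_force": force on the tool from outside, world axes, zero at the start; "ft_torque": the same for the moment, N m; "grip_width": opening from 0.0 (shut) to 1.0 (fully open); "grip_force": force on a finger pad.
Only numpy, scipy, OpenCV 4.12 (cv2) and the standard library are available. Lean on these libraries where they do the work, as an engineer would, in place of code of your own. Each camera call takes 0.05 s, during which the arm holds its last target. There are 200 camera calls.

## Working session

There is one attempt and no reset: what is moved stays moved. The work goes in short steps, Python scripts to look and compute and a shell command to move; the robot and the scene stay as the last step left them, time stands still between calls to the robot, and variables do not carry over. Pictures are saved under pics/ and viewed, at most 14 in all, crops included, and the job is handed in when it is done.

```bash
ls; mkdir -p pics; python3 - <<'E'
from plant import ctrl, viewer
import cv2,numpy as np,pickle
print(ctrl.observe())
for n in ["top","side"]:
    d=viewer.get_image(n); pickle.dump(d,open(f"{n}0.pkl","wb"))
    cv2.imwrite(f"pics/{n}0.png",cv2.resize(d["frame"][:,:,::-1],(800,600)))
    R=cv2.Rodrigues(np.array(d["rvec"],float))[0]; print(n,-R.T@np.array(d["tvec"]).ravel(),R[2],d["camera_matrix"],(d["range_z"]>0).mean())
E
```

```text
pics
{'time_s': 0.0, 'joint_positions': array([-1.38048369,  0.4267571 ,  0.07384189,  1.60660037, -0.03404899,
        1.11079501, -0.06711401]), 'joint_vel': array([ 1.11332008e-03,  2.66200225e-05, -7.93462983e-04,  1.29075196e-03,
       -4.96886013e-04, -1.64709351e-03, -4.20671181e-04]), 'effort': array([ 1.05002578e-03, -9.49839020e+01,  3.76234218e+00, -4.63505709e+01,
        1.94631022e-02,  1.03567616e-02, -2.59332199e-05]), 'tcp_pos': array([0.22487549, 0.63596185, 0.19359656]), 'tool_rot': array([-3.14029852e+00,  1.39979061e-04,  2.80176550e+00]), 'wrist_force': array([-0.40096325, -0.47315626, -0.15142532]), 'ft_torque': array([-0.01466711, -0.00825419,  0.03234818]), 'grip_force': 0.0, 'grip_width': 0.997846282147485}
top [0.3425536  0.08866906 1.08481826] [ 0.15400984 -0.02895056 -0.98764509] [[354.06323697   0.         247.97426419]
 [  0.         354.06323697 199.49891261]
 [  0.           0.           1.        ]] 0.9961903889973959
side [-0.12170147 -0.87054587  0.93841966] [ 0.43594178  0.65222875 -0.62012291] [[449.88146679   0.         255.56460324]
 [  0.         449.88146679 190.22929432]
 [  0.           0.           1.        ]] 0.99591064453125
```

View pics/top0.png

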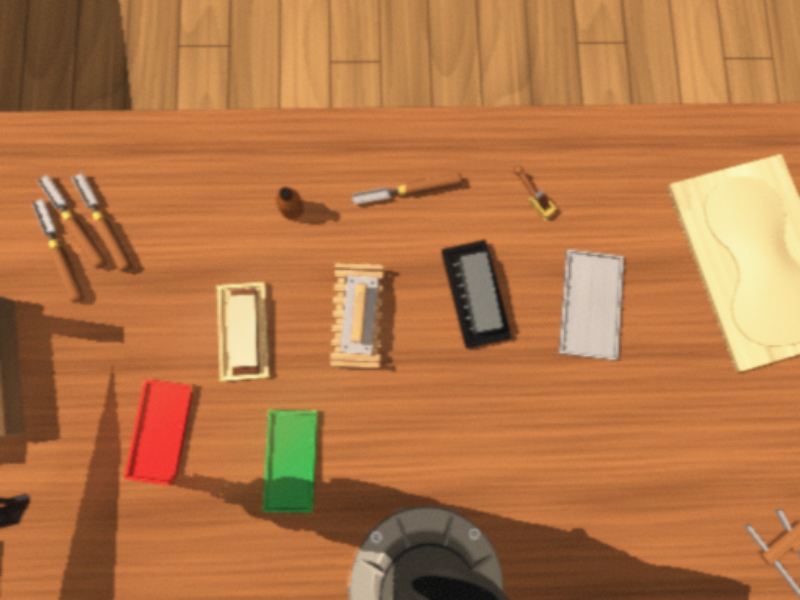

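View pics/side0.png

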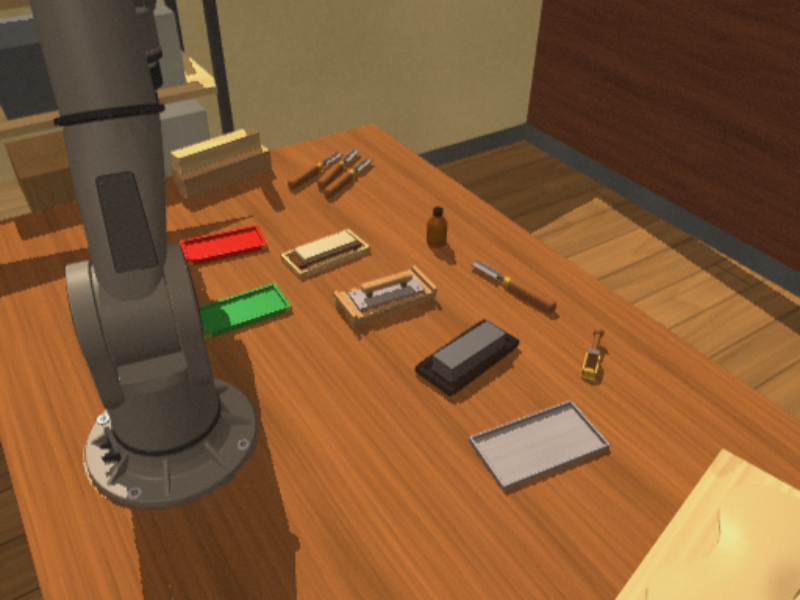

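The top view (800 px scale) shows four stations: the tray at (592,305), the holder with the coarse stone at (477,294), the rack with the lapper at (357,315), and the box with the finishing stone at (243,332). Three things are shaped like the box: red (160,432), green (291,460) and the plywood-coloured one (243,332). The third fits, since it is plywood and holds the cream stone. The side view shows the same layout, with the bystanders behind the stations.

```bash
cat > h.py <<'E'
import cv2,numpy as np,pickle
def cloud(d):
    """world point per pixel from the depth reading"""
    z=d["range_z"].astype(float); K=d["camera_matrix"]; R=cv2.Rodrigues(np.array(d["rvec"],float))[0]
    v,u=np.mgrid[:z.shape[0],:z.shape[1]]
    c=np.stack([(u-K[0,2])/K[0,0]*z,(v-K[1,2])/K[1,1]*z,z],-1)
    P=(c-np.array(d["tvec"]).ravel())@R
    P[z==0]=np.nan
    return P
def plane(d,u,v,h):
    """cast pixel rays onto the plane z=h"""
    K=d["camera_matrix"]; R=cv2.Rodrigues(np.array(d["rvec"],float))[0]
    r=np.stack([(u-K[0,2])/K[0,0],(v-K[1,2])/K[1,1],np.ones_like(u,float)],-1)@R
    C=-R.T@np.array(d["tvec"]).ravel()
    return C+r*((h-C[2])/r[...,2])[...,None]
def rect(xy):
    """min-area rectangle: centre mm, long, short mm, yaw deg of long side in (-90,90]"""
    (cx,cy),(w,h),a=cv2.minAreaRect((np.asarray(xy)*1000).astype(np.float32))
    if h>w: w,h,a=h,w,a+90
    return np.round([cx,cy,w,h,(a+90)%180-90],1)
E
python3 - <<'E'
from h import *
T=pickle.load(open("top0.pkl","rb"));S=pickle.load(open("side0.pkl","rb"))
PT,PS=cloud(T),cloud(S)
f=.64
for n,u,v in [("tray",592,305),("holder",477,294),("rack",357,315),("box",243,332)]:
    c=PT[int(v*f),int(u*f)]; print(n,c.round(3))
    for nm,P in (("top",PT),("side",PS)):
        q=P[np.linalg.norm(P[...,:2]-c[:2],axis=-1)<.125]
        hh,e=np.histogram(q[:,2],np.arange(-.004,.06,.002)); print(nm,[(int(round(a*1000)),int(k)) for a,k in zip(e,hh) if k>8])
        for t in (.006,.009,.017,.024,.031): 
            s=q[q[:,2]>t]
            if len(s)>30: print("  >",t,rect(s[:,:2]),len(s))
im=cv2.resize(T["frame"][160:350,70:330,::-1],None,fx=3,fy=3,interpolation=cv2.INTER_CUBIC); cv2.imwrite("pics/crop0.png",im)
E
```

```text
tray [ 0.516 -0.351  0.002]
top [(-4, 507), (-2, 1227), (0, 1464), (2, 904), (4, 303), (6, 74), (8, 67), (10, 115), (12, 69), (14, 31)]
  > 0.006 [ 514.7 -372.1  211.5  165.7   -7.5] 360
  > 0.009 [ 517.5 -347.6  211.1  114.6   -8.4] 257
side [(-4, 476), (-2, 1403), (0, 1729), (2, 1023), (4, 279), (6, 95), (8, 111), (10, 146), (12, 92), (14, 25)]
  > 0.006 [ 517.4 -350.2  216.1  117.6   -8.4] 472
  > 0.009 [ 515.5 -349.5  212.5  116.    -8.1] 323
holder [ 0.535 -0.113  0.049]
top [(-4, 499), (-2, 1001), (0, 932), (2, 338), (4, 55), (6, 20), (8, 68), (10, 128), (12, 133), (14, 88), (16, 134), (18, 254), (20, 187), (22, 66), (24, 18), (26, 10), (30, 13), (36, 13), (40, 9), (42, 32), (44, 140), (46, 272), (48, 278), (50, 91), (52, 9)]
  > 0.006 [543.4 -95.3 214.4 168.9  -0. ] 1982
  > 0.009 [ 543.9 -116.2  204.2   93.    11.4] 1942
  > 0.017 [ 543.7 -116.2  203.8   93.    11.4] 1489
  > 0.024 [ 542.4 -109.7  194.1   82.4   14.1] 904
  > 0.031 [ 541.1 -120.9  150.3   51.1    8.8] 866
side [(-4, 354), (-2, 787), (0, 656), (2, 218), (4, 39), (6, 30), (8, 52), (10, 56), (12, 64), (14, 82), 
[... 1618 characters left out ...]
, (38, 27)]
  > 0.006 [481.2 342.9 195.7 115.7  -3.7] 1785
  > 0.009 [480.5 341.8 187.7  93.3   3.1] 1521
  > 0.017 [480.6 341.1 183.5  90.3   2. ] 1029
  > 0.024 [478.4 336.9 162.8  51.1   2.1] 811
  > 0.031 [478.2 336.8 136.   51.1   2.1] 758
side [(-4, 218), (-2, 460), (0, 357), (2, 165), (4, 57), (6, 50), (8, 41), (10, 54), (12, 84), (14, 70), (16, 48), (18, 36), (20, 36), (22, 27), (24, 21), (26, 17), (28, 32), (30, 48), (32, 89), (34, 116), (36, 48), (38, 17)]
  > 0.006 [475.7 364.4 189.2 153.5   3.2] 836
  > 0.009 [477.5 337.  188.9  98.1   3. ] 764
  > 0.017 [475.2 334.9 183.3  84.8   2.7] 511
  > 0.024 [479.  334.2 148.4  57.6   2. ] 390
  > 0.031 [474.7 334.5 140.   56.9   1.3] 302
```

View pics/crop0.png

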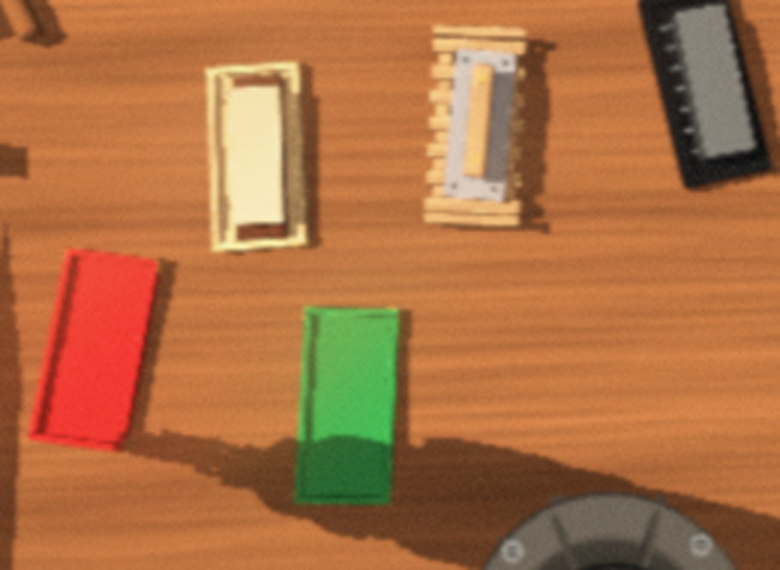

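The crop confirms the plywood box at crop pixel (258,157): it holds the cream stone and has brass corners, while red and green are empty decoys.

All the measured sizes and heights agree with the text. My plan is lapper → tray (park), coarse → rack, finishing → holder, lapper → box, which keeps the order asked.

```bash
python3 -m crank '[[[17,-33,4,0,0,1],[17,-33,4,0,0,1],[17,-33,4,0,0,1],[17,-33,4,0,0,1],[17,-33,4,0,0,1],[17,-33,4,0,0,1],[17,-33,4,0,0,1],[17,-33,4,0,0,1]]]' -1
python3 -m crank '[[[17,-32,1,0,0,1],[17,-32,1,0,0,1],[17,-32,1,0,0,1],[17,-32,1,0,0,1],[17,-32,1,0,0,1],[17,-32,1,0,0,1],[17,-32,1,0,0,1],[17,-32,1,0,0,1],[0,0,0,0,0,0],[0,0,0,0,0,0]]]'
cat > look.py <<'E'
import sys
from plant import ctrl,viewer
from h import *
def look(name,tag,save=True):
    d=viewer.get_image(name); pickle.dump(d,open(f"{tag}.pkl","wb"))
    if save: cv2.imwrite(f"pics/{tag}.png",d["frame"][:,:,::-1])
    return d,cloud(d)
def show():
    s=ctrl.observe(); print("t",round(s["time_s"],2),"tcp mm",(s["tcp_pos"]*1000).round(1),"rpy",np.degrees(s["tool_rot"]).round(2),"q",s["joint_positions"].round(2),"F",s["wrist_force"].round(1),s["grip_width"].round(3),round(float(s["grip_force"]),1))
E
python3 - <<'E'
from look import *
show(); d,P=look("wrist","w1")
s=P[np.linalg.norm(P[...,:2]-[.501,.118],axis=-1)<.13]
print("rack all",rect(s[s[:,2]>.018][:,:2]),"bar",rect(s[s[:,2]>.056][:,:2]),np.median(s[s[:,2]>.056][:,2]))
E
```

```text
time_s: 0.77
tcp_pos: [0.3614, 0.3705, 0.2263]
tool_rot: [-3.141, -0.0, 2.942]
wrist_force: [0.9, 0.5, 0.4]
grip_width: 1.004
grip_force: 0.0
time_s: 1.6
tcp_pos: [0.4975, 0.1144, 0.2342]
tool_rot: [-3.141, -0.0, 3.077]
wrist_force: [0.2, 1.2, 0.0]
grip_width: 1.001
grip_force: 0.0Traceback (most recent call last):
  File "<stdin>", line 2, in <module>
  File "look.py", line 9, in show
    s=ctrl.observe(); print("t",round(s["time_s"],2),"tcp mm",(s["tcp_pos"]*1000).round(1),"rpy",np.degrees(s["tool_rot"]).round(2),"q",s["joint_positions"].round(2),"F",s["wrist_force"].round(1),s["grip_width"].round(3),round(float(s["grip_force"]),1))
                                                                                                                                                                                                    ^^^^^^^^^^^^^^^^^^^^^
AttributeError: 'float' object has no attribute 'round'
```

```bash
sed -i 's/s\["grip_width"\].round(3)/round(float(s["grip_width"]),3)/' look.py
python3 - <<'E'
from look import *
show(); d,P=look("wrist","w1")
q=P[np.linalg.norm(P[...,:2]-[.501,.118],axis=-1)<.13]
T=cloud(pickle.load(open("top0.pkl","rb"))); S=cloud(pickle.load(open("side0.pkl","rb")))
for n,p in (("w",q),("t",T.reshape(-1,3)),("s",S.reshape(-1,3))):
    p=p[np.linalg.norm(p[:,:2]-[.501,.118],axis=-1)<.13]
    b=p[(p[:,2]>.056)&(p[:,2]<.08)]; print(n,"rack",rect(p[(p[:,2]>.018)&(p[:,2]<.05)][:,:2]),"bar",rect(b[:,:2]),np.median(b[:,2]),len(b))
E
```

```text
t 1.6 tcp mm [497.5 114.4 234.2] rpy [-1.7997e+02 -1.0000e-02  1.7631e+02] q [-0.71  0.12  0.39  1.94 -0.05  1.1   1.21] F [0.2 1.2 0. ] 1.001 0.0
w rack [502.1 119.3 199.1  94.1  -3.3] bar [501.3 115.  110.3  22.   -6.1] 0.06608153019980798 2013
t rack [503.8 119.2 200.1  93.5  -3.4] bar [503.7 114.7 110.5  22.1  -6.1] 0.06509456238556777 282
s rack [500.5 116.6 202.4  98.3  -3.4] bar [500.2 110.2 110.3  25.4  -5. ] 0.06443961981583764 191
```

View pics/w1.png

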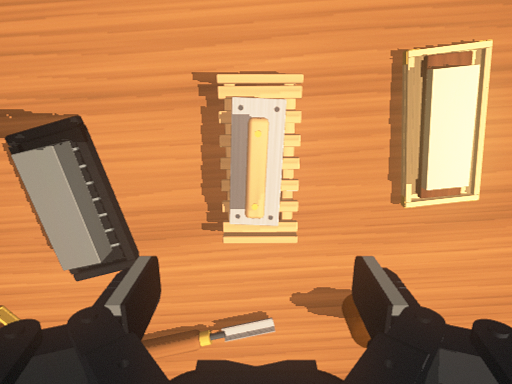

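The wrist view shows the rack with the lapper near (258,160), the coarse stone in the holder near (70,200) and the finishing stone in the box near (448,125). All of them are clear of the gripper.

```bash
python3 -m crank '[[[1,0,-30,0,0,-0.6],[1,0,-35,0,0,-0.6],[1,0,-35,0,0,-0.6],[1,0.5,-35,0,0,-0.6],[0,0,-25,0,0,0],[0,0,-15,0,0,0],[0,0,-8,0,0,0],[0,0,0,0,0,0],[0,0,0,0,0,0]]]' -1
python3 - <<'E'
from look import *
show()
p=cloud(pickle.load(open("w1.pkl","rb"))).reshape(-1,3)
for n,c,r,bands in (("holder",(.542,-.118),.115,((.009,.03),(.04,.055))),("box",(.479,.337),.112,((.009,.02),(.025,.05),(.031,.05)))):
    q=p[np.linalg.norm(p[:,:2]-c,axis=-1)<r]
    for a,b in bands:
        s=q[(q[:,2]>a)&(q[:,2]<b)]; print(n,a,rect(s[:,:2]),np.median(s[:,2]).round(4),len(s))
E
```

```text
time_s: 2.4
tcp_pos: [0.5009, 0.1175, 0.0517]
tool_rot: [3.142, -0.0, 3.04]
wrist_force: [-0.1, 0.8, 0.9]
grip_width: 1.0
grip_force: 0.0
t 2.4 tcp mm [500.9 117.5  51.7] rpy [ 1.8000e+02 -1.0000e-02  1.7418e+02] q [-0.65  0.37  0.35  2.1  -0.19  0.7   1.3 ] F [-0.1  0.8  0.9] 1.0 0.0
holder 0.009 [ 542.5 -115.4  203.5   93.1   11.3] 0.0194 6086
holder 0.04 [ 540.2 -120.4  150.1   51.9    9.1] 0.0485 5605
box 0.009 [478.7 341.4 187.6  95.1   3.2] 0.015 4136
box 0.025 [476.9 337.1 136.   51.8   2.2] 0.0352 5917
box 0.031 [476.9 337.1 136.   51.8   2.2] 0.0353 5606
```

```bash
python3 -m crank '[[[0.5,-2,-5,0,0,0],[0,0,-4,0,0,0],[0,0,0,0,0,0],[0,0,0,0,0,0]]]' -1
for i in 1 2 3; do python3 -m crank '[[[0,0,0,0,0,0]]]'; done | grep tcp
python3 -m crank '[[[0,0,0,0,0,0],[0,0,0,0,0,0],[0,0,0,0,0,0],[0,0,0,0,0,0],[0,0,0,0,0,0],[0,0,0,0,0,0],[0,0,0,0,0,0],[0,0,0,0,0,0]]]' 1
```

```text
time_s: 2.73
tcp_pos: [0.5016, 0.1149, 0.0426]
tool_rot: [3.141, 0.0, 3.039]
wrist_force: [-0.5, 0.1, -1.1]
grip_width: 0.999
grip_force: 0.0
tcp_pos: [0.5017, 0.1149, 0.0426]
tcp_pos: [0.5016, 0.1149, 0.0426]
tcp_pos: [0.5016, 0.1149, 0.0425]
time_s: 3.65
tcp_pos: [0.5015, 0.1149, 0.0423]
tool_rot: [-3.142, 0.0, 3.039]
wrist_force: [0.3, 0.8, -0.4]
grip_width: 0.001
grip_force: 0.0
```

```bash
python3 - <<'E'
from look import *
show(); a,_=look("wrist","w2",0); b,_=look("side","s2",0)
cv2.imwrite("pics/g2.png",np.hstack([cv2.resize(a["frame"],(400,300)),cv2.resize(b["frame"][130:250,170:330],(400,300))])[:,:,::-1])
E
```

```text
t 3.65 tcp mm [501.5 114.9  42.3] rpy [-180.      0.    174.13] q [-0.64  0.38  0.35  2.11 -0.2   0.68  1.31] F [ 0.3  0.8 -0.4] 0.001 0.0
```

View pics/g2.png

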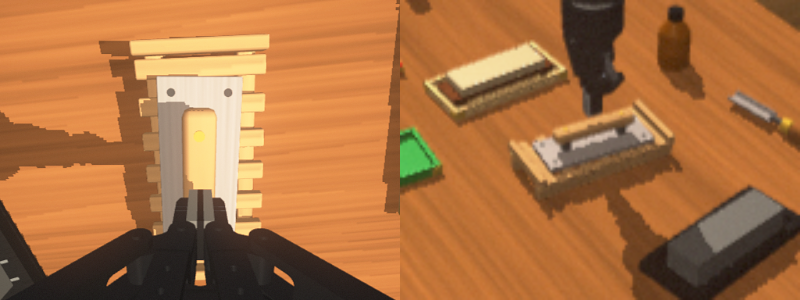

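The wrist panel shows the shut fingertips at (200,195), over the bar but not around it. In the side panel the tip at (592,110) hangs above and behind the bar. The reported TCP doesn't match the real one, so I'll measure the fingertip with the side and top cameras.

```bash
python3 - <<'E'
from look import *
S0=pickle.load(open("side0.pkl","rb")); T0=pickle.load(open("top0.pkl","rb")); S2=pickle.load(open("s2.pkl","rb")); W=pickle.load(open("w2.pkl","rb"))
T2,PT=look("top","t2",0)
for n,a,b in (("side",S0,S2),("top",T0,T2)):
    P=cloud(b); m=(a["range_z"]-b["range_z"]>.02)&(b["frame"].max(-1)<110)
    q=P[m]; q=q[np.linalg.norm(q[:,:2]-[.5,.115],axis=-1)<.12]
    if len(q):
        q=q[np.argsort(q[:,2])]; print(n,len(q)); 
        for k in (5,20,60): print(q[:k].mean(0).round(4))
P=cloud(W)
q=P[P[...,2]>.056];q=q[q[:,2]<.072]; q=q[np.linalg.norm(q[:,:2]-[.501,.115],axis=-1)<.09]; print("bar",rect(q[:,:2]),np.median(q[:,2]))
s=P[np.linalg.norm(P[...,:2]-[.501,.118],axis=-1)<.13]; s=s[(s[:,2]>.018)&(s[:,2]<.05)];print("rack",rect(s[:,:2]))
v,u=255,256
for v in range(240,380,15): print(v,P[v,256].round(4),W["frame"][v,256], end=";")
E
```

```text
side 4515
[0.4932 0.1059 0.0877]
[0.4953 0.1068 0.0911]
[0.4948 0.1078 0.1015]
top 655
[0.5331 0.1532 0.441 ]
[0.5247 0.1503 0.457 ]
[0.4962 0.107  0.4891]
bar [501.6 114.8 110.9  22.1  -6. ] 0.06606131395601503
rack [502.5 119.  200.1  94.4  -3.2]
240 [0.4978 0.1158 0.0656] [254 219 136];255 [0.4898 0.1166 0.0975] [79 54 44];270 [0.4902 0.1166 0.1088] [68 49 40];285 [0.4919 0.1164 0.1165] [66 53 47];300 [0.4974 0.1159 0.1178] [59 50 43];315 [0.5039 0.1152 0.1178] [53 45 42];330 [0.5113 0.1145 0.1169] [48 43 39];345 [0.5925 0.1061 0.0335] [130  95  58];360 [ 6.380e-01  1.014e-01 -5.000e-04] [215 128  68];375 [0.4903 0.1166 0.1584] [34 33 30];
```

```bash
python3 - <<'E'
from look import *
for t in ("w1","w2"):
    d=pickle.load(open(t+".pkl","rb")); R=cv2.Rodrigues(np.array(d["rvec"],float))[0]; print(t,"cam",(-R.T@np.array(d["tvec"]).ravel()).round(4),R[2].round(3))
P=cloud(d)
for v in range(240,258,2): print(v,P[v,250].round(4),P[v,262].round(4))
b=pickle.load(open("s2.pkl","rb")); P=cloud(b); 
for v in range(168,184): print(v,[ (int(1000*P[v,u,2]),int(b["frame"][v,u].max())) for u in range(240,254,2)])
a=pickle.load(open("side0.pkl","rb")); PA=cloud(a); q=PA[(PA[...,1]>.5)&(PA[...,0]>.1)&(PA[...,0]<.35)&(PA[...,2]>.1)&(PA[...,2]<.6)]; print("start tip",len(q), np.sort(q[:,2])[:10] if len(q) else 0)
E
```

```text
w1 cam [0.4202 0.1201 0.4143] [ 0.301 -0.02  -0.953]
w2 cam [0.4244 0.1234 0.2224] [ 0.301 -0.031 -0.953]
240 [0.4973 0.1127 0.066 ] [0.4975 0.1189 0.0669]
242 [0.49   0.1139 0.0839] [0.4907 0.1193 0.0835]
244 [0.4895 0.114  0.0869] [0.4901 0.1193 0.0868]
246 [0.4899 0.1139 0.0882] [0.4903 0.1193 0.0884]
248 [0.4904 0.1139 0.0892] [0.4904 0.1192 0.0902]
250 [0.4901 0.114  0.0916] [0.4903 0.1192 0.0922]
252 [0.49   0.114  0.0938] [0.4906 0.1192 0.0935]
254 [0.4896 0.1141 0.0964] [0.4905 0.1191 0.0955]
256 [0.49   0.1141 0.0975] [0.4905 0.1191 0.0975]
168 [(0, 187), (1, 190), (113, 98), (114, 54), (130, 46), (128, 45), (0, 154)]
169 [(1, 193), (-5, 185), (110, 93), (110, 55), (123, 48), (109, 49), (0, 182)]
170 [(3, 194), (-2, 189), (106, 86), (108, 55), (107, 48), (104, 49), (0, 183)]
171 [(2, 195), (0, 191), (102, 84), (104, 55), (103, 48), (99, 49), (0, 183)]
172 [(-1, 196), (0, 192), (101, 81), (98, 50), (100, 53), (97, 48), (2, 181)]
173 [(2, 194), (0, 192), (92, 86), (96, 57), (94, 45), (94, 51), (0, 177)]
174 [(-3, 186), (-3, 192), (89, 86), (93, 58), (95, 49), (89, 77), (-1, 17
[... 159 characters left out ...]
)]
177 [(2, 186), (0, 190), (-1, 204), (1, 220), (68, 235), (64, 232), (62, 230)]
178 [(-2, 196), (1, 211), (63, 230), (65, 233), (64, 232), (62, 218), (64, 219)]
179 [(62, 225), (62, 235), (64, 235), (66, 221), (66, 221), (63, 139), (63, 149)]
180 [(64, 238), (61, 237), (65, 228), (64, 138), (63, 138), (61, 128), (62, 119)]
181 [(64, 233), (65, 225), (66, 182), (63, 131), (61, 121), (60, 109), (56, 100)]
182 [(64, 204), (66, 148), (63, 128), (63, 114), (56, 106), (55, 114), (55, 139)]
183 [(62, 130), (63, 118), (64, 109), (56, 118), (54, 141), (52, 166), (34, 208)]
start tip 1144 [0.10002602 0.10003098 0.1001393  0.10063744 0.1006973  0.10099664
 0.1010377  0.10108976 0.10123581 0.10130185]
```

Both cameras put the shut tip at z ≈ 84 mm while the state says 42, and the displacement is true. So the reported z is a constant ~41.5 mm below the real tip. I'll correct for it from here on: reported z = wanted − 41.5.

```bash
python3 -m crank '[[[0,0,0,0,0,0],[0,0,0,0,0,0],[0,0,0,0,0,0],[0,0,0,0,0,0],[0,0,0,0,0,0],[0,0,0,0,0,0],[0,0,0,0,0,0],[0,0,0,0,0,0]]]' -1 | grep width
python3 -m crank '[[[0,0,-15,0,0,0],[0,0,-12,0,0,0],[0,0,-7,0,0,0],[0,0,-4,0,0,0],[0,0,-2,0,0,0],[0,0,0,0,0,0]]]'
python3 -m crank '[[[0,0,0,0,0,0],[0,0,0,0,0,0],[0,0,0,0,0,0],[0,0,0,0,0,0],[0,0,0,0,0,0],[0,0,0,0,0,0],[0,0,0,0,0,0],[0,0,0,0,0,0]]]' 1
```

```text
grip_width: 1.0
time_s: 4.97
tcp_pos: [0.5014, 0.1148, 0.0022]
tool_rot: [-3.141, -0.0, 3.039]
wrist_force: [-0.3, 0.3, 0.1]
grip_width: 0.998
grip_force: 0.0
time_s: 5.63
tcp_pos: [0.5016, 0.115, 0.0027]
tool_rot: [3.141, 0.0, 3.039]
wrist_force: [-1.6, -0.3, 6.6]
grip_width: 0.251
grip_force: 58.9
```

```bash
python3 -m crank '[[[0,0,4,0,0,0],[0,0,10,0,0,0],[0,0,20,0,0,0],[0,0,20,0,0,0],[0,0,6,0,0,0]]]'
python3 -m crank '[[[1,-18,0,0,0,-0.2],[1,-30,0,0,0,-0.2],[1,-40,0,0,0,-0.2],[1,-40,0,0,0,-0.2],[1,-40,0,0,0,-0.2],[1,-40,0,0,0,-0.2],[1,-40,0,0,0,-0.2],[1,-40,0,0,0,-0.2],[1,-40,0,0,0,-0.2],[1,-40,0,0,0,-0.3]]]'
python3 -m crank '[[[1,-40,0,0,0,0],[1,-30,0,0,0,0],[1,-18,0,0,0,0],[1,-8,0,0,0,0],[0,0,0,0,0,0],[0,0,0,0,0,0]]]'
python3 - <<'E'
from look import *
show(); d,P=look("wrist","w3"); p=P.reshape(-1,3)
q=p[(np.linalg.norm(p[:,:2]-[.516,-.349],axis=-1)<.122)&(p[:,2]>.007)&(p[:,2]<.02)]; print("tray",rect(q[:,:2]),len(q))
q=p[(np.linalg.norm(p[:,:2]-[.516,-.349],axis=-1)<.11)&(p[:,2]>.07)&(p[:,2]<.11)]; print("plate",rect(q[:,:2]),len(q),np.median(q[:,2]))
E
```

```text
time_s: 6.05
tcp_pos: [0.5026, 0.115, 0.065]
tool_rot: [3.14, 0.002, 3.039]
wrist_force: [0.9, -0.3, -3.7]
grip_width: 0.243
grip_force: 59.6
time_s: 6.88
tcp_pos: [0.5109, -0.2549, 0.0622]
tool_rot: [3.141, -0.0, 3.003]
wrist_force: [1.2, 0.4, -5.3]
grip_width: 0.246
grip_force: 59.6
time_s: 7.38
tcp_pos: [0.5153, -0.3484, 0.0619]
tool_rot: [3.141, -0.001, 3.002]
wrist_force: [0.3, 0.8, -5.4]
grip_width: 0.244
grip_force: 59.7
t 7.38 tcp mm [ 515.3 -348.4   61.9] rpy [ 1.7997e+02 -4.0000e-02  1.7202e+02] q [ 0.16  0.52  0.43  1.86 -0.29  0.83  2.18] F [ 0.3  0.8 -5.4] 0.244 59.7
tray [ 500.4 -345.7  178.2  113.6   -8.3] 4275
plate [ 510.4 -346.8  138.7   60.3   -7.9] 15282 0.09564839172393456
```

View pics/w3.png

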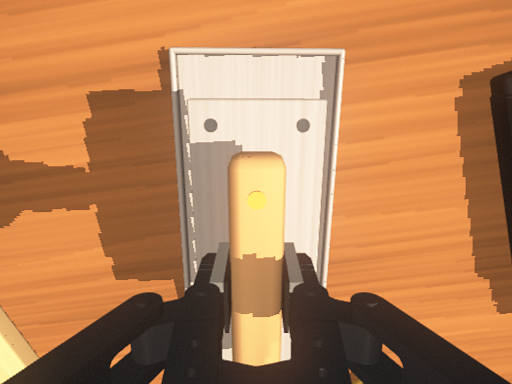

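The lapper is level and centred over the tray: the plate's front edge is at row 100 and the tray's end at row 50. The underside is at 88 mm, so I need to lower it about 85 mm.

```bash
python3 -m crank '[[[0,0,-20,0,0,0],[0,0,-25,0,0,0],[0,0,-20,0,0,0],[0,0,-10,0,0,0],[0,0,-5,0,0,0],[0,0,-2,0,0,0],[0,0,0,0,0,0]]]'
python3 -m crank '[[[0,0,-1,0,0,0],[0,0,-1,0,0,0],[0,0,-1,0,0,0],[0,0,0,0,0,0]]]'
```

```text
time_s: 8.02
tcp_pos: [0.5159, -0.3489, -0.0192]
tool_rot: [-3.141, 0.0, 3.003]
wrist_force: [-0.2, 0.2, -5.4]
grip_width: 0.245
grip_force: 59.6
time_s: 8.35
tcp_pos: [0.5156, -0.3492, -0.0224]
tool_rot: [-3.141, 0.0, 3.002]
wrist_force: [0.3, -0.0, -5.4]
grip_width: 0.248
grip_force: 59.6
```

```bash
python3 -m crank '[[[0,0,-0.7,0,0,0],[0,0,0,0,0,0]]]'|egrep 'pos|force'
python3 -m crank '[[[0,0,-0.7,0,0,0],[0,0,0,0,0,0]]]'|egrep 'pos|force'
python3 -m crank '[[[0,0,-0.7,0,0,0],[0,0,0,0,0,0]]]'|egrep 'pos|force'
```

```text
tcp_pos: [0.5156, -0.3492, -0.0232]
wrist_force: [0.6, -0.3, -4.7]
grip_force: 60.0
tcp_pos: [0.5156, -0.3492, -0.0233]
wrist_force: [-4.3, 3.3, 10.7]
grip_force: 61.8
tcp_pos: [0.5157, -0.3492, -0.0233]
wrist_force: [-8.0, 6.7, 23.6]
grip_force: 63.5
```

```bash
python3 -m crank '[[[0,0,1.5,0,0,0],[0,0,0,0,0,0],[0,0,0,0,0,0],[0,0,0,0,0,0],[0,0,0,0,0,0],[0,0,0,0,0,0],[0,0,0,0,0,0]]]' -1
python3 -m crank '[[[0,0,15,0,0,0],[0,0,30,0,0,0],[0,0,35,0,0,0],[0,0,10,0,0,0],[2,18,0,0,0,2],[4,35,0,0,0,3],[4,40,0,0,0,3],[4,40,0,0,0,3],[4,40,0,0,0,3],[4,35,0,0,0,2]]]'
python3 -m crank '[[[2.5,20.5,0,0,0,1],[0,0,0,0,0,0],[0,0,0,0,0,0]]]'
python3 - <<'E'
from look import *
show(); d,P=look("wrist","w4",0); p=P.reshape(-1,3)
for a,b in ((.012,.026),(.042,.055)):
    q=p[(np.linalg.norm(p[:,:2]-[.5425,-.1155],axis=-1)<.118)&(p[:,2]>a)&(p[:,2]<b)]; print(rect(q[:,:2]),len(q),np.median(q[:,2]))
d,P=look("top","t4",0); p=P.reshape(-1,3)
q=p[(np.linalg.norm(p[:,:2]-[.516,-.349],axis=-1)<.09)&(p[:,2]>.007)&(p[:,2]<.02)]; print("plate",rect(q[:,:2]),len(q))
q=p[(np.linalg.norm(p[:,:2]-[.516,-.349],axis=-1)<.09)&(p[:,2]>.033)&(p[:,2]<.05)]; print("bar",rect(q[:,:2]),len(q),np.median(q[:,2]))
E
```

```text
time_s: 9.43
tcp_pos: [0.5155, -0.3491, -0.0234]
tool_rot: [-3.142, -0.0, 3.002]
wrist_force: [-0.4, -0.5, 0.5]
grip_width: 0.996
grip_force: 0.0
time_s: 10.27
tcp_pos: [0.5372, -0.1381, 0.0664]
tool_rot: [3.141, -0.0, -2.997]
wrist_force: [2.0, -1.4, 0.9]
grip_width: 1.003
grip_force: 0.0
time_s: 10.52
tcp_pos: [0.54, -0.119, 0.0664]
tool_rot: [3.141, -0.0, -2.981]
wrist_force: [0.1, -0.9, -0.2]
grip_width: 1.002
grip_force: 0.0
t 10.52 tcp mm [ 540.  -119.    66.4] rpy [ 1.7998e+02 -1.0000e-02 -1.7080e+02] q [-0.18  0.4   0.35  2.01 -0.19  0.76  2.01] F [ 0.1 -0.9 -0.2] 1.002 0.0
[ 542.6 -116.2  203.8   92.4   11.5] 16063 0.020035180944342857
[ 540.2 -121.1  150.3   50.2    9.1] 17294 0.048497681219857716
plate [ 547.1 -404.9   89.    26.6   12.7] 45
bar [0. 0. 0. 0. 0.] 0 nan
  return _methods._mean(a, axis=axis, dtype=dtype,
  ret = ret.dtype.type(ret / rcount)
```

```bash
python3 - <<'E'
from look import *
d,P=look("side","s4",0); p=P.reshape(-1,3)
for c in ((.516,-.349),):
    q=p[(np.linalg.norm(p[:,:2]-c,axis=-1)<.09)&(p[:,2]>.033)&(p[:,2]<.05)]; print("bar",rect(q[:,:2]),len(q),np.median(q[:,2]) if len(q) else 0)
E
python3 -m crank '[[[0,-1,-20,0,0,0],[0,-1,-25,0,0,0],[0,0,-20,0,0,0],[0,0,-12,0,0,0],[0,0,-5,0,0,0],[0,0,-2,0,0,0],[0,0,0,0,0,0],[0,0,0,0,0,0]]]'
python3 -m crank '[[[0,0,0,0,0,0],[0,0,0,0,0,0],[0,0,0,0,0,0],[0,0,0,0,0,0],[0,0,0,0,0,0],[0,0,0,0,0,0],[0,0,0,0,0,0],[0,0,0,0,0,0]]]' 1
```

```text
bar [ 514.8 -350.1  111.9   24.2   -9. ] 297 0.0390252114222482
time_s: 11.33
tcp_pos: [0.5405, -0.123, -0.0165]
tool_rot: [-3.141, 0.001, -2.984]
wrist_force: [-0.6, -0.5, 0.6]
grip_width: 1.003
grip_force: 0.0
time_s: 12.0
tcp_pos: [0.5404, -0.1225, -0.0166]
tool_rot: [3.142, 0.001, -2.984]
wrist_force: [-2.7, 2.0, 10.8]
grip_width: 0.575
grip_force: 61.6
```

```bash
python3 -m crank '[[[0,0,4,0,0,0],[0,0,10,0,0,0],[0,0,20,0,0,0],[0,0,20,0,0,0],[0,0,8,0,0,0],[0,0,0,0,0,0]]]'
python3 -m crank '[[[-3,18,0,0,0,-1],[-5,30,0,0,0,-1.5],[-6,40,0,0,0,-2],[-6,40,0,0,0,-2],[-6,40,0,0,0,-2],[-5,38,0,0,0,-2],[-5,25,0,0,0,-1.2],[-2,10.5,0,0,0,-0.7],[0,0,0,0,0,0],[0,0,0,0,0,0]]]'
python3 - <<'E'
from look import *
show(); d,P=look("wrist","w5"); p=P.reshape(-1,3)
q=p[(np.linalg.norm(p[:,:2]-[.5023,.1192],axis=-1)<.122)&(p[:,2]>.02)&(p[:,2]<.045)]; print("rack",rect(q[:,:2]),len(q))
q=p[(np.linalg.norm(p[:,:2]-[.5023,.1192],axis=-1)<.11)&(p[:,2]>.075)&(p[:,2]<.125)]; q=q[(q[:,0]<.49)]; print("stone",rect(q[:,:2]),len(q),np.median(q[:,2]))
E
```

```text
time_s: 12.5
tcp_pos: [0.5411, -0.1228, 0.0467]
tool_rot: [-3.141, 0.003, -2.984]
wrist_force: [-0.3, -0.5, -7.9]
grip_width: 0.572
grip_force: 64.6
time_s: 13.33
tcp_pos: [0.5013, 0.1192, 0.0439]
tool_rot: [-3.141, -0.001, 3.085]
wrist_force: [0.2, -1.0, -6.5]
grip_width: 0.574
grip_force: 64.7
t 13.33 tcp mm [501.3 119.2  43.9] rpy [-1.7996e+02 -6.0000e-02  1.7674e+02] q [-0.66  0.38  0.36  2.11 -0.21  0.69  1.36] F [ 0.2 -1.  -6.5] 0.574 64.7
rack [502.2 119.1 199.6  94.4  -3.3] 9283
stone [458.6 116.9  65.2  61.4  -3.2] 24101 0.1090499388105321
```

View pics/w5.png

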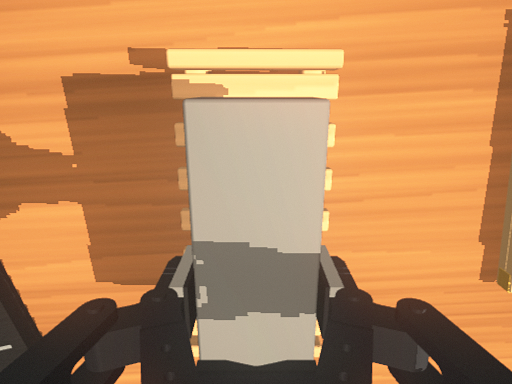

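The stone is straight over the rack and centred between the cleats, with its front edge at row 98. Its underside is at 73 mm, so I'll lower it 45 mm.

```bash
python3 -m crank '[[[1,0,-10,0,0,0],[0,0,-14,0,0,0],[0,0,-10,0,0,0],[0,0,-6,0,0,0],[0,0,-2,0,0,0],[0,0,-1,0,0,0],[0,0,0,0,0,0]]]'|egrep 'pos|force'
for k in 1; do python3 -m crank '[[[0,0,-0.7,0,0,0],[0,0,-0.7,0,0,0],[0,0,0,0,0,0]]]'|egrep 'pos|force'; done
python3 -m crank '[[[0,0,-0.7,0,0,0],[0,0,0,0,0,0]]]'|egrep 'pos|force'
```

```text
tcp_pos: [0.5031, 0.1186, 0.0017]
wrist_force: [-0.1, 0.2, -6.7]
grip_force: 64.6
tcp_pos: [0.5031, 0.119, 0.0005]
wrist_force: [0.0, -0.1, -6.7]
grip_force: 64.6
tcp_pos: [0.503, 0.119, -0.0003]
wrist_force: [0.6, -1.2, -6.3]
grip_force: 64.6
```

```bash
python3 -m crank '[[[0,0,-0.7,0,0,0],[0,0,0,0,0,0]]]'|egrep 'pos|force'
python3 -m crank '[[[0,0,-0.5,0,0,0],[0,0,0,0,0,0]]]'|egrep 'pos|force'
```

```text
tcp_pos: [0.5031, 0.1189, -0.0005]
wrist_force: [-5.5, -0.2, 9.2]
grip_force: 66.4
tcp_pos: [0.5031, 0.119, -0.0006]
wrist_force: [-10.0, -2.1, 21.9]
grip_force: 68.2
```

```bash
python3 -m crank '[[[0,0,1.2,0,0,0],[0,0,0,0,0,0],[0,0,0,0,0,0],[0,0,0,0,0,0],[0,0,0,0,0,0],[0,0,0,0,0,0],[0,0,0,0,0,0]]]' -1 | egrep 'width|force'
python3 -m crank '[[[0,0,15,0,0,0],[0,0,25,0,0,0],[0,0,25,0,0,0],[0,0,5,0,0,0],[-3,18,0,0,0,0.5],[-4,33,0,0,0,1],[-5,40,0,0,0,1],[-5,40,0,0,0,1],[-5,40,0,0,0,1],[-4,35,0,0,0,0.7]]]'|grep pos
python3 -m crank '[[[0,12,0,0,0,0.3],[0,0,0,0,0,0],[0,0,0,0,0,0]]]' | grep pos
python3 - <<'E'
from look import *
show(); d,P=look("wrist","w6"); p=P.reshape(-1,3)
for a,b in ((.010,.019),(.023,.045),(.03,.045)):
    q=p[(np.linalg.norm(p[:,:2]-[.477,.339],axis=-1)<.112)&(p[:,2]>a)&(p[:,2]<b)]; print(a,rect(q[:,:2]),len(q),np.median(q[:,2]))
for n in ("side","top"):
    d,P=look(n,n+"6",0); p=P.reshape(-1,3); q=p[(np.linalg.norm(p[:,:2]-[.5023,.1192],axis=-1)<.12)&(p[:,2]>.055)&(p[:,2]<.075)]; print(n,"coarse",rect(q[:,:2]) if len(q)>9 else 0,len(q),np.median(q[:,2]))
E
```

```text
wrist_force: [0.3, 0.1, -0.7]
grip_width: 1.002
grip_force: 0.0
tcp_pos: [0.476, 0.3276, 0.0694]
tcp_pos: [0.4766, 0.3369, 0.069]
t 16.38 tcp mm [476.6 336.9  69. ] rpy [-1.7996e+02 -3.0000e-02 -1.7781e+02] q [-0.97  0.44  0.3   1.94 -0.18  0.8   1.05] F [ 0.6 -1.2  0.3] 0.998 0.0
0.01 [478.8 341.6 187.3  93.8   3.2] 7267 0.015323747001712788
0.023 [470.1 336.9 149.8  50.1   2.2] 13766 0.03550260616955075
0.03 [477.  337.1 136.   50.1   2.2] 13736 0.03550430963162441
side coarse [501.5 118.5 152.8  60.2  -5. ] 513 0.06318592961435546
top coarse [503.9 119.8 150.4  50.   -3.3] 864 0.06363760185829923
```

View pics/w6.png

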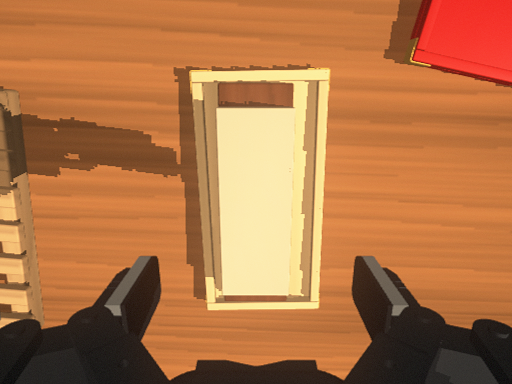

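The wrist view shows the finishing stone in the plywood box, spanning (218-294, 108-295), midway between the open fingers. The coarse stone on the rack is within 1 mm of centre.

```bash
python3 -m crank '[[[0.5,0,-20,0,0,0],[0,0,-28,0,0,0],[0,0,-23,0,0,0],[0,0,-12,0,0,0],[0,0,-6,0,0,0],[0,0,-2.5,0,0,0],[0,0,0,0,0,0],[0,0,0,0,0,0]]]'
python3 -m crank '[[[0,0,0,0,0,0],[0,0,0,0,0,0],[0,0,0,0,0,0],[0,0,0,0,0,0],[0,0,0,0,0,0],[0,0,0,0,0,0],[0,0,0,0,0,0],[0,0,0,0,0,0]]]' 1
```

```text
time_s: 17.2
tcp_pos: [0.4781, 0.3371, -0.0209]
tool_rot: [3.141, 0.001, -3.105]
wrist_force: [0.0, -0.1, 0.6]
grip_width: 1.0
grip_force: 0.0
time_s: 17.87
tcp_pos: [0.4777, 0.3372, -0.021]
tool_rot: [3.141, 0.001, -3.104]
wrist_force: [-2.8, -1.5, 10.7]
grip_width: 0.57
grip_force: 61.5
```

```bash
python3 -m crank '[[[0,0,4,0,0,0],[0,0,10,0,0,0],[0,0,22,0,0,0],[0,0,25,0,0,0],[0,0,14,0,0,0],[0,0,0,0,0,0]]]'
python3 -m crank '[[[2,-15,0,0,0,0.5],[4,-28,0,0,0,0.8],[6,-38,0,0,0,0.8],[6,-40,0,0,0,0.8],[6,-40,0,0,0,0.8],[6,-40,0,0,0,0.8],[6,-40,0,0,0,0.8],[6,-40,0,0,0,0.8],[6,-40,0,0,0,0.8],[5,-40,0,0,0,0.8]]]'
python3 -m crank '[[[5,-38,0,0,0,0.7],[4,-28,0,0,0,0.5],[2,-16,0,0,0,0.1],[1.5,-10,0,0,0,0],[0,0,0,0,0,0],[0,0,0,0,0,0]]]'
python3 - <<'E'
from look import *
show(); d,P=look("wrist","w7"); p=P.reshape(-1,3)
q=p[(np.linalg.norm(p[:,:2]-[.5425,-.116],axis=-1)<.122)&(p[:,2]>.015)&(p[:,2]<.026)]; print("holder",rect(q[:,:2]),len(q))
for c in (.09,.104):
  q=p[(np.linalg.norm(p[:,:2]-[.5425,-.116],axis=-1)<.11)&(p[:,2]>c)&(p[:,2]<.12)]; q=q[(q[:,0]<.515)]; print("stone",rect(q[:,:2]),len(q),np.median(q[:,2]))
E
```

```text
time_s: 18.37
tcp_pos: [0.479, 0.3379, 0.0567]
tool_rot: [3.139, 0.003, -3.105]
wrist_force: [0.5, 0.6, -3.3]
grip_width: 0.569
grip_force: 63.7
time_s: 19.2
tcp_pos: [0.5301, -0.026, 0.0528]
tool_rot: [3.142, -0.0, -2.969]
wrist_force: [1.2, 0.4, -2.7]
grip_width: 0.57
grip_force: 63.5
time_s: 19.7
tcp_pos: [0.5427, -0.1156, 0.0527]
tool_rot: [3.141, -0.001, -2.948]
wrist_force: [0.1, 0.6, -3.3]
grip_width: 0.572
grip_force: 63.5
t 19.7 tcp mm [ 542.7 -115.6   52.7] rpy [ 1.7998e+02 -4.0000e-02 -1.6889e+02] q [-0.18  0.42  0.34  2.01 -0.21  0.74  2.05] F [ 0.1  0.6 -3.3] 0.572 63.5
holder [ 542.  -116.3  202.9   92.6   11.6] 6209
stone [ 490.2 -125.    60.5   50.3   11.2] 18733 0.10893447588333018
stone [ 497.5 -123.6   50.4   45.5  -78.9] 13643 0.10923188318202437
```

View pics/w7.png

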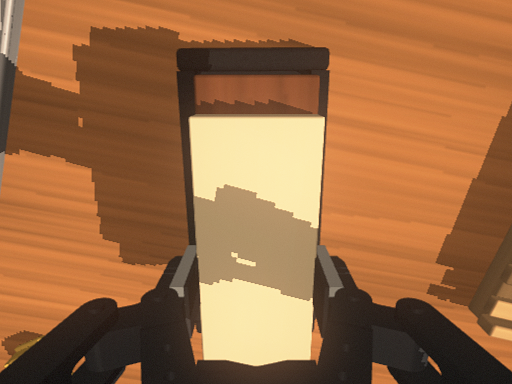

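```bash
python3 - <<'E'
from look import *
p=cloud(pickle.load(open("w7.pkl","rb"))).reshape(-1,3); a=np.radians(11.3); e=np.array([[np.cos(a),np.sin(a)],[-np.sin(a),np.cos(a)]])
l=(p[:,:2]-[.5425,-.1162])@e.T
for n,lo,hi in (("slab",.104,.115),("base",.088,.1),("holder",.016,.025)):
    m=(p[:,2]>lo)&(p[:,2]<hi)&(abs(l[:,1])<.06)&(l[:,0]>-.12)&(l[:,0]<-.02); print(n,m.sum(),np.percentile(l[m],[0.3,50,99.7],axis=0).round(4).tolist(),np.median(p[m,2]))
E
```

```text
slab 15827 [[-0.0683, -0.0232], [-0.0464, 0.0017], [-0.0202, 0.0263]] 0.10922453113129235
base 5040 [[-0.0833, -0.023], [-0.0757, 0.0018], [-0.0682, 0.0263]] 0.09523919560671049
holder 5434 [[-0.1017, -0.0463], [-0.0916, -0.0081], [-0.021, 0.0457]] 0.020317782704582576
```

The stone sits over the well: its length is centred and it is 1.7 mm to the left. I'll correct that while lowering about 68 mm.

```bash
python3 -m crank '[[[0.3,-1.7,-15,0,0,0.3],[0,0,-20,0,0,0],[0,0,-16,0,0,0],[0,0,-9,0,0,0],[0,0,-4,0,0,0],[0,0,-1,0,0,0],[0,0,0,0,0,0]]]'|egrep 'pos|force|rot'
python3 -m crank '[[[0,0,-0.7,0,0,0],[0,0,-0.7,0,0,0],[0,0,0,0,0,0]]]'|egrep 'pos|force'
python3 -m crank '[[[0,0,-0.7,0,0,0],[0,0,0,0,0,0]]]'|egrep 'pos|force'
```

```text
tcp_pos: [0.5435, -0.1174, -0.0116]
tool_rot: [-3.142, 0.0, -2.941]
wrist_force: [-0.6, 0.2, -3.2]
grip_force: 63.5
tcp_pos: [0.5436, -0.1178, -0.0128]
wrist_force: [-0.7, -0.5, -3.6]
grip_force: 63.5
tcp_pos: [0.5433, -0.1178, -0.0139]
wrist_force: [0.7, 0.3, -3.4]
grip_force: 63.5
```

```bash
python3 -m crank '[[[0,0,-0.7,0,0,0],[0,0,0,0,0,0]]]'|egrep 'pos|force'
python3 -m crank '[[[0,0,-0.6,0,0,0],[0,0,0,0,0,0]]]'|egrep 'pos|force'
```

```text
tcp_pos: [0.5433, -0.1178, -0.0147]
wrist_force: [0.1, 0.2, -2.5]
grip_force: 63.5
tcp_pos: [0.5432, -0.1178, -0.0154]
wrist_force: [-0.6, 0.3, -4.3]
grip_force: 63.5
```

```bash
python3 -m crank '[[[0,0,-0.6,0,0,0],[0,0,0,0,0,0]]]'|egrep 'pos|force'
python3 -m crank '[[[0,0,-0.5,0,0,0],[0,0,0,0,0,0]]]'|egrep 'pos|force'
```

```text
tcp_pos: [0.5433, -0.1179, -0.0159]
wrist_force: [1.2, 0.5, -3.2]
grip_force: 63.6
tcp_pos: [0.5434, -0.1179, -0.016]
wrist_force: [-3.4, -0.6, 7.4]
grip_force: 64.7
```

```bash
python3 -m crank '[[[0,0,0.5,0,0,0],[0,0,0,0,0,0],[0,0,0,0,0,0],[0,0,0,0,0,0],[0,0,0,0,0,0],[0,0,0,0,0,0],[0,0,0,0,0,0]]]' -1 | egrep 'width|force'
python3 -m crank '[[[0,0,15,0,0,0],[0,0,30,0,0,0],[0,0,30,0,0,0],[0,0,5,0,0,0],[-3,-18,0,0,0,-2],[-4,-33,0,0,0,-3],[-5,-40,0,0,0,-3],[-5,-40,0,0,0,-3],[-5,-40,0,0,0,-3],[-4,-35,0,0,0,-3]]]'|grep pos
python3 -m crank '[[[-2,-20,0,0,0,-2],[0,-5.5,0,0,0,-0.6],[0,0,0,0,0,0],[0,0,0,0,0,0]]]' | grep pos
python3 - <<'E'
from look import *
show(); d,P=look("wrist","w8",0); p=P.reshape(-1,3)
q=p[(np.linalg.norm(p[:,:2]-[.516,-.349],axis=-1)<.09)&(p[:,2]>.033)&(p[:,2]<.05)]; print("bar",rect(q[:,:2]),len(q),np.median(q[:,2]))
for n in ("side","top"):
    d,P=look(n,n+"8",0); p=P.reshape(-1,3); q=p[(np.linalg.norm(p[:,:2]-[.5423,-.1162],axis=-1)<.12)&(p[:,2]>.035)&(p[:,2]<.055)]; print(n,"fin",rect(q[:,:2]) if len(q)>9 else 0,len(q),np.median(q[:,2]))
E
```

```text
wrist_force: [0.6, -0.4, -0.1]
grip_width: 0.998
grip_force: 0.0
tcp_pos: [0.5159, -0.3268, 0.0637]
tcp_pos: [0.515, -0.3487, 0.0634]
t 23.17 tcp mm [ 515.  -348.7   63.4] rpy [ 1.7997e+02 -5.0000e-02  1.7186e+02] q [ 0.15  0.52  0.45  1.86 -0.3   0.83  2.18] F [0.4 0.7 0.4] 0.999 0.0
bar [ 515.8 -348.3  110.9   22.1   -8.1] 5164 0.04013453862670603
side fin [ 540.2 -118.8  139.9   53.4   11.7] 546 0.039377893178365125
top fin [ 543.7 -116.8  136.1   51.    11.5] 735 0.03968916873244867
```

```bash
python3 -m crank '[[[0.5,0,-20,0,0,0],[0,0,-25,0,0,0],[0,0,-20,0,0,0],[0,0,-12,0,0,0],[0,0,-6,0,0,0],[0,0,-2.5,0,0,0],[0,0,0,0,0,0],[0,0,0,0,0,0]]]'|grep pos
python3 -m crank '[[[0,0,0,0,0,0],[0,0,0,0,0,0],[0,0,0,0,0,0],[0,0,0,0,0,0],[0,0,0,0,0,0],[0,0,0,0,0,0],[0,0,0,0,0,0],[0,0,0,0,0,0]]]' 1
python3 -m crank '[[[0,0,4,0,0,0],[0,0,10,0,0,0],[0,0,22,0,0,0],[0,0,30,0,0,0],[0,0,24,0,0,0],[0,0,10,0,0,0],[0,0,0,0,0,0]]]'
```

```text
tcp_pos: [0.5164, -0.3496, -0.0205]
time_s: 24.65
tcp_pos: [0.5159, -0.3493, -0.021]
tool_rot: [3.141, 0.0, 2.999]
wrist_force: [-2.0, 1.1, 6.0]
grip_width: 0.246
grip_force: 59.5
time_s: 25.23
tcp_pos: [0.5169, -0.35, 0.0812]
tool_rot: [-3.141, 0.004, 2.999]
wrist_force: [-0.1, -0.5, -4.9]
grip_width: 0.245
grip_force: 59.6
```

```bash
python3 -m crank '[[[0,15,0,0,0,0.3],[-2,28,0,0,0,0.5],[-2,38,0,0,0,0.6],[-2,40,0,0,0,0.6],[-2,40,0,0,0,0.6],[-2,40,0,0,0,0.6],[-2,40,0,0,0,0.6],[-2,40,0,0,0,0.6],[-2,40,0,0,0,0.6],[-2,40,0,0,0,0.6]]]'|grep pos
python3 -m crank '[[[-2,40,0,0,0,0.6],[-2,40,0,0,0,0.6],[-2,40,0,0,0,0.6],[-2,40,0,0,0,0.6],[-2,40,0,0,0,0.6],[-2,40,0,0,0,0.6],[-2,38,0,0,0,0.6],[-2,28,0,0,0,0.6],[-2,16,0,0,0,0.6],[-1.5,8,0,0,0,0.4]]]'|grep pos
python3 -m crank '[[[0,0,0,0,0,0],[0,0,0,0,0,0],[0,0,0,0,0,0]]]'|egrep 'pos|rot'
cat > lap.py <<'E'
from look import *
show(); d,P=look("wrist","w9"); p=P.reshape(-1,3)
q=p[(np.linalg.norm(p[:,:2]-[.4788,.3415],axis=-1)<.115)&(p[:,2]>.0105)&(p[:,2]<.02)]; print("box",rect(q[:,:2]),len(q))
a=np.radians(3.2); e=np.array([[np.cos(a),np.sin(a)],[-np.sin(a),np.cos(a)]]); l=(p[:,:2]-[.4788,.3415])@e.T
for n,lo,hi in (("plate",.095,.118),("bar",.13,.146),("box",.011,.02)):
    m=(p[:,2]>lo)&(p[:,2]<hi)&(abs(l[:,1])<.055)&(l[:,0]>-.12)&(l[:,0]<-.03); print(n,m.sum(),np.percentile(l[m],[0.3,50,99.7],axis=0).round(4).tolist(),np.median(p[m,2]),rect(p[m,:2]))
E
python3 lap.py
```

```text
tcp_pos: [0.4961, 0.0138, 0.0773]
tcp_pos: [0.4763, 0.3441, 0.0768]
tcp_pos: [0.4785, 0.3396, 0.0782]
tool_rot: [-3.14, -0.001, -3.087]
t 27.15 tcp mm [478.5 339.6  78.2] rpy [-1.7993e+02 -3.0000e-02 -1.7690e+02] q [-0.94  0.42  0.28  1.92 -0.15  0.82  1.04] F [ 0.6 -1.3 -4.8] 0.245 59.7
box [395.5 336.9  93.8  20.  -86.9] 1953
plate 10563 [[-0.0747, -0.0308], [-0.0584, -0.0012], [-0.0302, 0.0287]] 0.10974826136399976 [426.6 337.5  60.2  44.8 -86.8]
bar 3899 [[-0.056, -0.0119], [-0.0439, -0.0012], [-0.0301, 0.0099]] 0.1392180988260326 [435.8 338.1  26.2  22.1   3.2]
box 1949 [[-0.0934, -0.0464], [-0.0886, 0.0], [-0.0735, 0.0467]] 0.015336303162846406 [395.5 336.9  93.8  20.  -86.9]
```

View pics/w9.png

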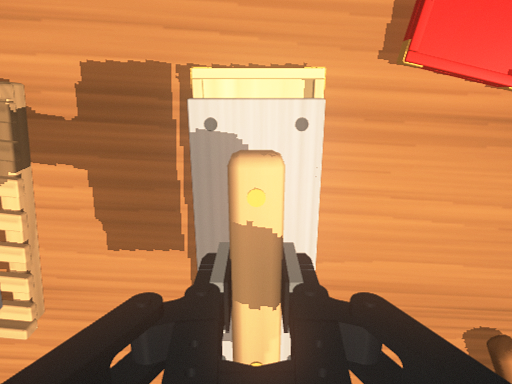

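The plate is level and straight over the box: its front edge is at row 98 and the box rim at row 68. It is 1 mm low in y, so I'll correct that and lower about 95 mm.

```bash
python3 -m crank '[[[0,1.2,-20,0,0,0],[0,0,-28,0,0,0],[0,0,-22,0,0,0],[0,0,-13,0,0,0],[0,0,-6,0,0,0],[0,0,-2,0,0,0],[0,0,0,0,0,0]]]'|egrep 'pos|force|rot'
python3 -m crank '[[[0,0,-0.8,0,0,0],[0,0,-0.7,0,0,0],[0,0,0,0,0,0]]]'|egrep 'pos|force'
python3 -m crank '[[[0,0,-0.7,0,0,0],[0,0,0,0,0,0]]]'|egrep 'pos|force'
```

```text
tcp_pos: [0.4788, 0.3426, -0.012]
tool_rot: [3.142, 0.0, -3.086]
wrist_force: [-0.1, -0.2, -4.9]
grip_force: 59.6
tcp_pos: [0.4787, 0.3432, -0.0131]
wrist_force: [0.3, -0.8, -5.1]
grip_force: 59.7
tcp_pos: [0.4784, 0.343, -0.0143]
wrist_force: [0.1, 0.4, -4.8]
grip_force: 59.7
```

```bash
python3 -m crank '[[[0,-1.8,0,0,0,0],[0,0,0,0,0,0],[0,0,-0.7,0,0,0],[0,0,-0.7,0,0,0],[0,0,0,0,0,0]]]'|egrep 'pos|force'
python3 -m crank '[[[0,0,-0.7,0,0,0],[0,0,0,0,0,0]]]'|egrep 'pos|force'
python3 -m crank '[[[0,0,-0.5,0,0,0],[0,0,0,0,0,0]]]'|egrep 'pos|force'
```

```text
tcp_pos: [0.4783, 0.341, -0.016]
wrist_force: [0.2, -0.7, -2.5]
grip_force: 59.9
tcp_pos: [0.4783, 0.341, -0.0161]
wrist_force: [-4.9, -4.1, 10.4]
grip_force: 61.8
tcp_pos: [0.4783, 0.3411, -0.0161]
wrist_force: [-7.0, -5.7, 20.7]
grip_force: 63.2
```

```bash
python3 -m crank '[[[0,0,1.3,0,0,0],[0,0,0,0,0,0],[0,0,0,0,0,0],[0,0,0,0,0,0],[0,0,0,0,0,0],[0,0,0,0,0,0],[0,0,0,0,0,0]]]' -1 | egrep 'width|force'
python3 -m crank '[[[0,0,15,0,0,0],[0,0,30,0,0,0],[0,0,40,0,0,0],[0,0,40,0,0,0],[0,0,40,0,0,0],[0,0,30,0,0,0],[0,0,0,0,0,0],[0,0,0,0,0,0],[0,0,0,0,0,0]]]'|grep pos
python3 - <<'E'
from look import *
show()
d,P=look("wrist","w10"); p=P.reshape(-1,3)
def R(n,c,r,lo,hi):
    q=p[(np.linalg.norm(p[:,:2]-c,axis=-1)<r)&(p[:,2]>lo)&(p[:,2]<hi)]; print(n,rect(q[:,:2]) if len(q)>9 else 0,len(q),np.median(q[:,2]).round(4))
B=(.4788,.3415)
R("w box",B,.112,.0115,.0195);R("w plate",B,.09,.0085,.0105); R("w bar",B,.09,.035,.06)
for n in ("top","side"):
    d,P=look(n,n+"10",n=="side"); p=P.reshape(-1,3); print(n)
    R("bar",B,.09,.035,.06); R("coarse",(.5023,.1192),.12,.055,.075); R("fin",(.5423,-.1162),.12,.035,.055)
E
```

```text
wrist_force: [0.2, -0.3, -0.5]
grip_width: 0.999
grip_force: 0.0
tcp_pos: [0.4779, 0.3409, 0.1786]
t 30.28 tcp mm [477.9 340.9 178.6] rpy [-1.7999e+02 -3.0000e-02 -1.7676e+02] q [-0.98  0.31  0.31  1.84 -0.11  1.01  1.  ] F [-1.2  0.3 -0.4] 1.002 0.0
w box [478.3 341.7 186.5  93.7   3.1] 8941 0.0155
w plate [479.1 341.7 171.8  78.3   3.1] 390 0.0089
w bar [478.  342.  110.1  22.    3.4] 2442 0.0451
top
bar [464.2 340.9  80.   23.    3.4] 206 0.044
coarse [504.1 119.8 150.2  50.   -3.3] 866 0.0638
fin [ 543.7 -116.8  136.3   50.5   11.5] 731 0.0396
side
bar [476.4 337.8 114.3  28.9   5.9] 151 0.0424
coarse [501.9 118.2 151.3  57.7  -4.4] 516 0.0629
fin [ 542.4 -119.   139.6   55.5   11.3] 557 0.0395
```

View pics/w10.png

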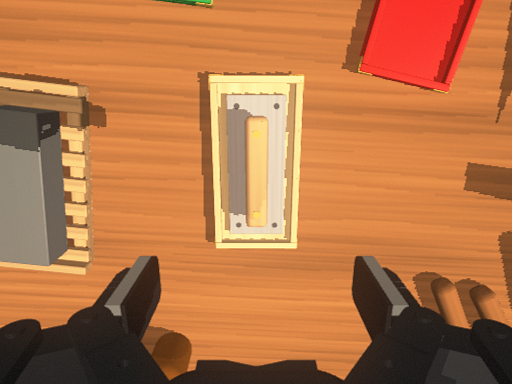

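View pics/side10.png

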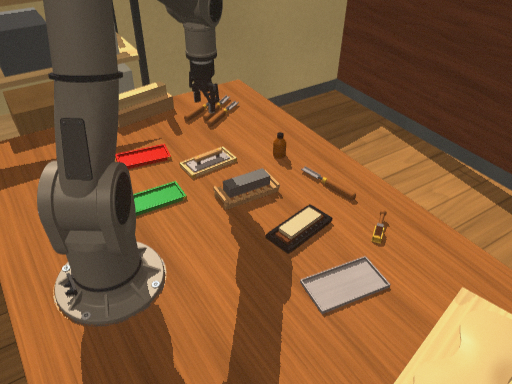

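The wrist view shows the lapper flat and centred in the plywood box at (256,165). The side view shows the coarse stone on the rack (247,187), the finishing stone in the holder (300,228), the drip tray empty (345,285) and the bystanders where they were. All offsets are within about 1 mm, so I'm handing in.

```bash
python3 -c "
from plant import ticket
print(ticket.close_job())"
```

```text
the job is handed in; nothing more can be done
None
```

The changeover is done and handed in at about 30 s: coarse stone on the rack, finishing stone in the holder, and flattening plate, parked on the drip tray on the way, in the plywood storage tray. All three measured centred to about 1 mm, and the gouge, finger plane and oil bottle look unmoved in the final side picture.

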